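Hold the white tile cap on the colour meter's sprung port

TASK

Calibrate the colour meter: take the square white-tile cap, lift it up and off the hook it hangs on, and press it level and centred, tile down, onto the sprung plunger of the meter's measuring port until it sits fully home on the metal collar all round. Finish while still holding it pressed firmly against the collar (do not let go or put it down), without crushing the port. Leave the round cap on the other hook, the jar and the beaker where they are.

Things in the scene. Friction and masses are not known exactly. Their poses are not given: they have to be found in the camera images.
- tile_cap: Square tile cap, 175-265 g, black plastic, white tile below. Origin: centre of its flat underside, z up. Plate 60x60x12 mm; on it two posts at y=+-24 mm (8 mm wide, 36 mm tall), between them a window 40 mm wide, 36 mm high, open along x; crossbar 12x56x10 mm, z 48 to 58 mm; square knob 24x24 mm, z 58 to 102 mm. Hangs by its crossbar on stand_a's hook, underside 82 mm above the bench.
- cap_grip (a point): Point in the middle of the tile cap's knob, 85 mm above the tile's underside; axes as the tile cap's. Grip the knob from above here.
- stand_a: Fixed steel hook stand carrying the tile cap. Origin on the bench below the hanging place. Hook: flat tongue 14 mm wide, 5 mm thick, top at z=130 mm, from a post at x=+50 mm; its free end points to the stand's -x (roughly to the robot), with an upturned lip at x=-14 to -10 mm, 8 mm high. To free the cap lift it 10 to 28 mm, then draw it over 40 mm along the stand's -x. Foot 100x70x10 mm.
- stand_a_hook (a point): Top of the tongue of stand_a at the hanging place, 130 mm above the bench; axes as stand_a's.
- stand_b: The other, equal hook stand, fixed; it carries the round cap. Same frame as stand_a. The two stands may change places.
- trap_cap: The round cap (bystander), about 200 g: a black cylinder 44 mm in diameter, 50 mm tall, with the same window, crossbar and knob on top; hangs on stand_b. Origin: centre of its underside. Leave alone.
- meter: Colour meter, white box 220 x 160 x 80 mm, fixed to the bench. Origin at the bench straight below the measuring port's axis; the box spans x = -60 to +160 mm, y = +-80 mm in this frame; a dark screen lies on its top behind the port (+x).
- collar: The metal collar of the measuring port, the hard stop: an aluminium ring, outer diameter 44 mm, inner 26 mm, from 80 to 92 mm above the bench on top of the meter. Origin: centre of its underside (80 mm above the bench). Fixed to the meter.
- port (a point): Centre of the collar's top face, 92 mm above the bench; z up; x, y as the meter's.
- plunger_tip (a point): Centre of the top of the sprung steel plunger, 18 mm in diameter, in the middle of the collar; at rest 106 mm above the bench, 14 mm proud of the collar.
- plunger (a joint): How far the plunger is pressed down (m): 0 at rest, 0.014 when flush with the collar's top. The spring pushes back with 4 N at the start of travel and 9.6 N when flush (400 N/m), so the cap's own weight does not press it down.
- jar: Bystander: white jar with a blue lid, 68 mm in diameter, 85 mm tall. Origin at its underside. Leave alone.
- beaker: Bystander: glass beaker, 70 mm across, 90 mm tall. Origin at its underside. Leave alone.
Not all that is in view belongs to the job. Leave any blue, green or red look-alike of the stand_a alone.

How it is judged (in metres and radians):
On the way, in this order (a step that is already met when the one before it is completed fails the run):
1. the tile cap is held in the gripper, off its hook and clear of the stand (contact force between tile_cap and the fingers above 1 N and contact force between tile_cap and stand_a below 0.1 N and horizontal distance between tile_cap and stand_a_hook above 0.05 m and height (world z) of tile_cap above 0.06 m), for 0.2 s.
2. the tile cap presses the plunger down and meets the collar (value of joint plunger above 0.012 m and contact force between tile_cap and collar above 1 N and horizontal distance between tile_cap and port below 0.01 m), for 0.2 s.
At the end, for the whole second after the job is handed in: Robot still holding the tile cap pressed on the port: plunger in over 12.5 mm, 1 to 45 N on the collar, fingers loaded on the cap over 2 N, robot not touching the meter, cap within 8 mm of centre, level within 0.06 rad, still; round cap, jar and beaker within 25 mm of their starts (value of joint plunger above 0.0125 m and contact force between tile_cap and collar between 1 and 45 N and contact force between tile_cap and the fingers above 2 N and contact force between the arm and meter below 0.5 N and horizontal distance between tile_cap and port below 0.008 m and angle between tile_cap's own z axis and vertical below 0.06 rad and linear speed of tile_cap below 0.02 m/s and distance of each of trap_cap, jar, beaker from where it was at the start of the episode below 0.025 m); the arm keeps its last pose, push and grip.
It fails at once if the port is crushed: more than 60 N between tile cap and collar (contact force between tile_cap and collar above 60 N).
It fails at once if the round cap, jar or beaker is disturbed (moved over 40 mm) (distance of any of trap_cap, jar, beaker from where it was at the start of the episode above 0.04 m).
It also fails if it takes over 48 s, if anything falls off the work surface, if the arm or the gripper's body presses on something with over 40 N, if the wrist force passes 120 N, or if a joint passes its speed limit or range.

ROBOT

A 6-joint arm with a two-finger parallel gripper is mounted at the origin on the work surface. World frame = base frame: x ahead of the robot, y to its left, z up, the work surface at z = 0. Lengths are in m, angles in degrees, forces in N, time in s.
With the tool pointing down it reaches from about 0.4 to 0.825 m from the base axis. Payload 7 kg.
Tool frame: the origin (TCP) lies at the very end of the fingers, on their centre line; the grasp point (between the pads) lies 19 mm behind it; z points along the fingers, y is the line along which they close (so a half turn about z gives the same grasp; the last joint's range is limited). The gripper opens to 88 mm and grips with 3 to 60 N. Pads are 19 mm wide; open, the fingers measure 130 mm over their backs; the gripper's body (78 mm by 193 mm) begins 47 mm behind the grasp point.
Start: joints at [93.856, 20.546, 0.682, 0, -70.136, -16.507], TCP at [0.148, 0.659, 0.196] pointing down, gripper open.
Joint ranges: [-176.03, 176.03], [-82.01, 121.73], [-58.28, 71.71], [-173.87, 95.51], [-174.79, -0.11], [-173.66, 173.66]. Speed limits (degrees/s): [136.94, 136.94, 172.46, 180, 180, 180].

INTERFACE

Orientations are given as [roll, pitch, yaw] about the fixed x, y, z axes, in that order (R = Rz(yaw) Ry(pitch) Rx(roll)).
In Python, from plant import get_state, capture, close_job, regions_of gives the robot as it stands.
- The arm moves only by the tool jog_arm, never from a script. Its argument "moves" is a list of rows, each a list of 3 entries, a list of its own where there are three numbers: the shift along the tool's x, y, z in cm, then the turn about the tool's z in degrees, then the finger opening in cm, from 0 to 8.76. A call has 1 to 12 rows; each row shifts and turns the commanded pose from where the row before left it, along the tool's axes as they then stand; what a row does not reach is not made up. A row lasts 1/8 s, in which the tool goes at most 62.5 mm and 10.7 degrees, less where a joint would pass 70% of its speed; a pose out of reach is approached as far as the arm can. A call is refused whole if a number of a shift passes 6.25 or a number of a turn 10.7, either way. A call with a gripper value outside its range is refused whole. The fingers move at their own pace and stop on an object; "newtons" is the grip in N (left out, the last holds). Time passes only in rows, so rows that do not move let the fingers close. It gives the time, the measured TCP pose, the force, the opening and the grip force at its end, in the units of the state.
- get_state(): the state, without advancing time (a new reading comes with each control period).
- capture(name): name is "scene" or "side" or "wrist"; returns a dict with "pixels" (400x640x3 uint8, blue, green, red), "mtx" (3x3 intrinsics, pixels), "world_from_camera" (4x4, takes a point from camera to world coordinates); the wrist camera has in their place "hand_eye" (4x4, takes a point from camera to tool coordinates, whose origin is the TCP and whose axes are the flange's). Camera axes: x right, y down, z forward; pixel columns grow to the right and rows downward; lengths in m; the calibration is good to about 2 mm. A picture is of the moment at which its call begins: read the wrist's pose just before it. There is no depth.
- close_job(): hands the job in; it is judged then, once.
Trained networks look in a picture, given as the dict that the camera call returned (one of the last four; its "shot" number tells which), for a name from the list of things; names that differ only in an ending like _2 or _b are one class to them, and where a whole thing is asked for, a point or a joint stands for the part that bears it (a point fixed in the world has none). Each returns a list of dicts, best first, with "confidence" (0 to 1); they miss things now and then, are a little off and sometimes report something else, mostly with a low value. They report only what shows in the picture. A call takes as long as a camera call. They do not tell look-alikes from the thing itself.
- regions_of(picture, thing): "pixels" (400x640 bool, what is visible of it) and "pixel" ([column, row] in pixels, amid what is visible of it).
The state is a dict: "time_s": time; "joints": joint angles; "qd": joint speeds; "joint_torque": joint torques, N m; "tcp_pos": TCP position; "eef_rot": TCP orientation; "contact_force": force on the tool from outside, world axes, zero at the start; "moment": the same for the moment, N m; "gripper_width": finger opening in m; "gripper_force": force on a finger pad.
Only numpy, scipy, OpenCV 4.12 (cv2) and the standard library are available. Lean on these libraries where they do the work, as an engineer would, in place of code of your own. Each camera call takes 0.05 s, during which the arm holds its last target. There are 200 camera calls.

## Working session

There is one attempt and no reset: what is moved stays moved. The work goes in short steps, Python scripts to look and compute and a tool call to move; the robot and the scene stay as the last step left them, time stands still between calls to the robot, and variables do not carry over. Pictures are saved under pics/ and viewed, at most 10 in all, crops included, and the job is handed in when it is done.

Besides the shell and the picture viewer there is one more tool, called after "Emit:" as name(argument=value, ...) on one line, values as JSON. jog_arm: Moves the arm, as the interface text tells. Its arguments: {"type":"object","properties":{"moves":{"type":"array"},"newtons":{"type":"number"}},"required":["moves"]}

```bash
mkdir -p pics; ls; cat > h.py <<'E'
import numpy as np,cv2,pickle
from plant import get_state,capture,close_job,regions_of
from scipy.spatial.transform import Rotation as R
def tcpT(s):
    T=np.eye(4);T[:3,:3]=R.from_euler('xyz',s['eef_rot'],degrees=True).as_matrix();T[:3,3]=s['tcp_pos'];return T
def shot(n):
    s=get_state();c=capture(n)
    c['W']=c['world_from_camera'] if n!='wrist' else tcpT(s)@np.array(c['hand_eye'])
    c['W']=np.array(c['W']);c['mtx']=np.array(c['mtx']);return c
def ray(c,p):
    d=np.linalg.inv(c['mtx'])@[p[0],p[1],1.];d=c['W'][:3,:3]@d;return c['W'][:3,3],d/np.linalg.norm(d)
def atz(c,p,z):
    o,d=ray(c,p);return o+d*(z-o[2])/d[2]
def tri(l):
    A=np.zeros((3,3));b=np.zeros(3)
    for c,p in l:
        o,d=ray(c,p);M=np.eye(3)-np.outer(d,d);A+=M;b+=M@o
    return np.linalg.solve(A,b)
def proj(c,X):
    T=np.linalg.inv(c['W']);q=T[:3,:3]@np.asarray(X)+T[:3,3];q=c['mtx']@q;return q[:2]/q[2]
E
python3 - <<'E'
from h import *
np.set_printoptions(precision=3,suppress=True)
s=get_state();print(s)
for n in ['scene','side']:
    c=shot(n);cv2.imwrite(f'pics/{n}0.png',c['pixels']);print(n,c['W'][:3,3])
    for t in ['tile_cap','stand_a','trap_cap','meter','collar','plunger','jar','beaker']:
        for r in regions_of(c,t): 
            p=r['pixel'];print(t,round(r['confidence'],2),p,r['pixels'].sum(),atz(c,p,.1))
E
```

```text
pics
{'time_s': 0.0, 'joints': array([ 93.858,  20.592,   0.632,  -0.022, -70.135, -16.506]), 'qd': array([ 0.033, -0.044, -0.032, -0.006,  0.033, -0.009]), 'joint_torque': array([  0.001, -58.271,  29.306,   6.998,   0.007,  -0.   ]), 'tcp_pos': array([0.148, 0.658, 0.195]), 'eef_rot': array([179.904,  -0.007, -12.656]), 'contact_force': array([1.157, 0.318, 0.265]), 'moment': array([ 0.017, -0.008,  0.021]), 'gripper_force': 0.0, 'gripper_width': 0.08752720621000643}
scene [ 0.987 -0.47   1.287]
tile_cap 0.6 [339.1, 152.8] 363 [0.516 0.276 0.1  ]
tile_cap 0.28 [365.0, 226.4] 580 [0.724 0.107 0.1  ]
stand_a 0.81 [316.4, 114.1] 549 [0.365 0.362 0.1  ]
stand_a 0.8 [320.3, 215.0] 694 [0.6   0.062 0.1  ]
stand_a 0.78 [347.4, 166.9] 644 [0.568 0.247 0.1  ]
stand_a 0.67 [286.5, 178.9] 740 [0.444 0.102 0.1  ]
stand_a 0.62 [366.2, 139.6] 636 [0.556 0.369 0.1  ]
stand_a 0.56 [231.1, 279.5] 49 [ 0.523 -0.238  0.1  ]
trap_cap 0.74 [313.3, 190.5] 449 [0.534 0.117 0.1  ]
trap_cap 0.34 [339.3, 149.7] 433 [0.51  0.286 0.1  ]
meter 0.9 [249.7, 295.3] 5499 [ 0.592 -0.242  0.1  ]
collar 0.42 [234.7, 
[... 608 characters left out ...]
8 [0.551 0.181 0.1  ]
trap_cap 0.89 [308.1, 224.1] 692 [0.541 0.114 0.1  ]
trap_cap 0.26 [303.9, 306.6] 1379 [0.53 0.33 0.1 ]
meter 0.67 [310.5, 148.1] 4174 [ 0.559 -0.161  0.1  ]
meter 0.4 [329.0, 139.0] 104 [ 0.51  -0.205  0.1  ]
collar 0.71 [308.1, 150.0] 4098 [ 0.565 -0.153  0.1  ]
collar 0.68 [326.3, 139.8] 104 [ 0.518 -0.201  0.1  ]
plunger 0.55 [328.9, 131.5] 25 [ 0.513 -0.239  0.1  ]
plunger 0.35 [316.2, 284.0] 966 [0.509 0.276 0.1  ]
plunger 0.35 [222.3, 293.7] 1220 [0.699 0.313 0.1  ]
jar 0.6 [238.6, 242.2] 1028 [0.692 0.179 0.1  ]
jar 0.42 [316.3, 285.3] 1009 [0.509 0.279 0.1  ]
beaker 0.67 [219.8, 294.2] 1222 [0.704 0.315 0.1  ]
beaker 0.41 [315.8, 287.6] 1043 [0.51  0.285 0.1  ]
```

View pics/scene0.png

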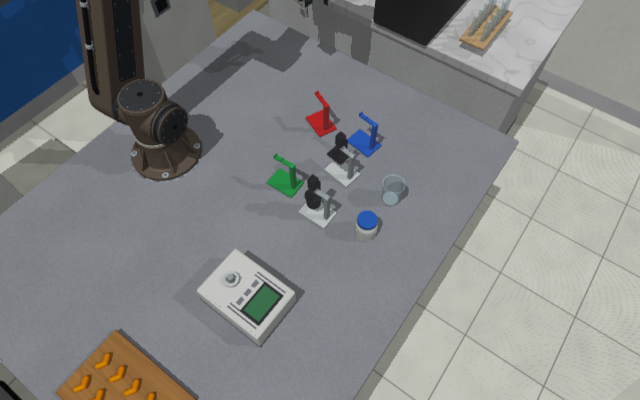

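View pics/side0.png

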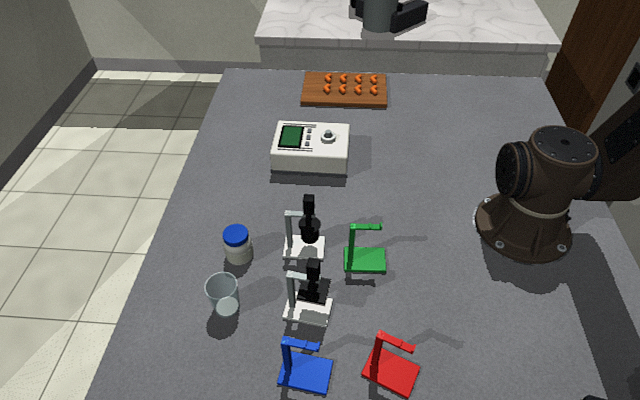

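Scene view: the square cap hangs on the steel stand at (339,150), and the round one at (313,190). Side view: square at (314,288), round at (308,224). Look-alikes are the red, blue and green empty stands. Next is a close crop to check.

```bash
python3 - <<'E'
from h import *
np.set_printoptions(precision=3,suppress=True)
a=cv2.imread('pics/scene0.png')[110:240,280:400];b=cv2.imread('pics/side0.png')[190:330,250:370]
b2=cv2.imread('pics/side0.png')[110:180,260:360]; a2=cv2.imread('pics/scene0.png')[240:350,190:305]
f=lambda i:cv2.resize(i,(400,300 if 0 else int(i.shape[0]*400/i.shape[1])),interpolation=cv2.INTER_CUBIC)[:466]
o=np.zeros((600,800,3),np.uint8);x=f(a);o[:x.shape[0],:400]=x;x=f(b);o[:x.shape[0],400:]=x
cv2.imwrite('pics/crop.png',o)
E
```

```text
(no output)
```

View pics/crop.png

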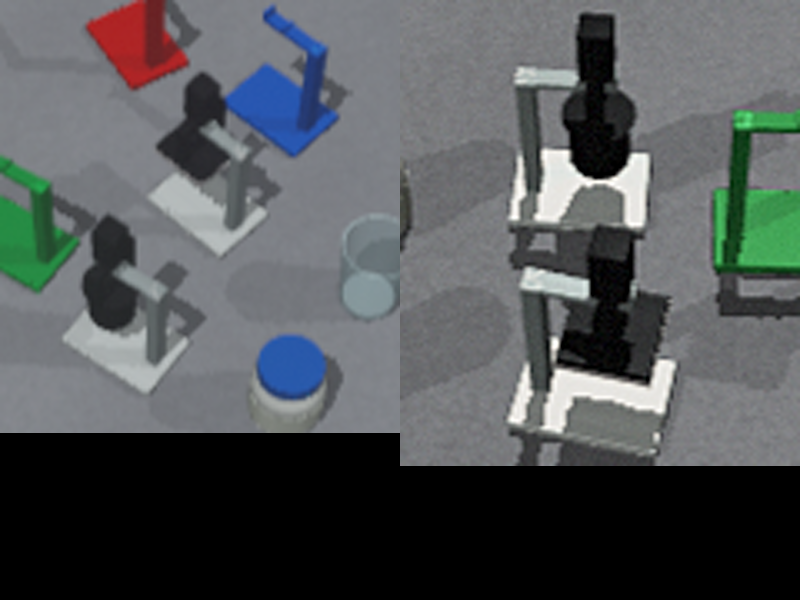

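```bash
python3 - <<'E'
from h import *
np.set_printoptions(precision=4,suppress=True)
a=shot('scene');b=shot('side')
k=tri([(a,(341.2,135.5)),(b,(313.6,261.4))]);print('knob top',k)
P=lambda x,y:(280+x/3.333,110+y/3.333)
q=[atz(a,P(*p),.01) for p in [(148,200),(222,255),(267,215)]];print(q)
for d in (q[1]-q[0],q[2]-q[1]):print(np.linalg.norm(d),np.degrees(np.arctan2(d[1],d[0])))
l,p=[atz(a,P(*p),.13) for p in [(204,128),(245,152)]];d=p-l;print('tongue',l,p,np.degrees(np.arctan2(d[1],d[0])))
print('port',tri([(a,(231,278)),(b,(328.5,133))]),atz(a,(231,278),.1))
s=get_state();print(s['tcp_pos'],s['eef_rot'])
w=capture('wrist');print(np.array(w['hand_eye']),w['mtx'])
E
```

```text
knob top [0.5156 0.2795 0.1828]
[array([0.4817, 0.2465, 0.01  ]), array([0.577 , 0.2365, 0.01  ]), array([0.5864, 0.3008, 0.01  ])]
0.09591436731648031 -6.017038424077139
0.06500153028039897 81.72279512451536
tongue [0.5239 0.2746 0.13  ] [0.5696 0.2742 0.13  ] -0.5090777694030172
port [ 0.5159 -0.2347  0.0964] [ 0.5201 -0.2349  0.1   ]
[0.1479 0.6586 0.1955] [179.9984  -0.0006 -12.6547]
[[-0.0006 -0.9587 -0.2844  0.0774]
 [ 1.     -0.0005 -0.0004 -0.0012]
 [ 0.0002 -0.2844  0.9587 -0.1882]
 [ 0.      0.      0.      1.    ]] [[318.0594   0.     317.3694]
 [  0.     318.0594 196.0803]
 [  0.       0.       1.    ]]
```

Emit:
jog_arm(moves=[[[2, 1.3, -0.9], 0, 8.7], [[4, 2.6, -0.9], -1, 8.7], [[4, 2.6, -0.9], -1, 8.7], [[4, 2.6, -0.9], -1, 8.7], [[4, 2.6, -0.9], -1, 8.7], [[4, 2.6, -0.9], -1, 8.7], [[4, 2.6, -0.9], -1, 8.7], [[4, 2.6, -0.9], 0, 8.7], [[4, 2.6, -0.9], 0, 8.7], [[4, 2.6, -0.9], 0, 8.7], [[4, 2.6, -0.9], 0, 8.7], [[2, 1.3, 0], 0, 8.7]])

```text
time_s: 2.55
tcp_pos: [0.5403, 0.3062, 0.296]
eef_rot: [-179.9, -0.1, -6.8]
contact_force: [-0.2, 0.5, -1.3]
gripper_width: 0.0866
gripper_force: 0.0
```

```bash
python3 - <<'E'
from h import *
np.set_printoptions(precision=4,suppress=True)
w=shot('wrist');pickle.dump(w,open('w1.pkl','wb'));cv2.imwrite('pics/w1.png',w['pixels'])
for t in ['tile_cap','stand_a']:
    for r in regions_of(w,t): print(t,r['confidence'],r['pixel'],r['pixels'].sum())
print(proj(w,[.5156,.2795,.1828]),get_state()['tcp_pos'])
E
```

```text
tile_cap 0.85 [339.2, 186.0] 2295
tile_cap 0.18 [448.3, 123.3] 3518
stand_a 0.92 [264.0, 262.3] 1585
stand_a 0.9 [239.6, 178.1] 3620
stand_a 0.78 [439.8, 221.8] 2600
stand_a 0.7 [341.4, 143.7] 1722
stand_a 0.61 [450.0, 120.6] 3267
[348.2838 205.3483] [0.5391 0.307  0.2948]
```

View pics/w1.png

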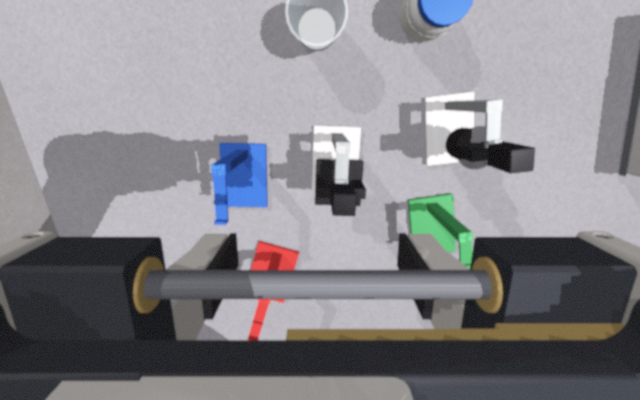

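Wrist view: the square cap's knob is at about (344,203), with the steel tongue above it. Blue, red and green stands are around it, and the round cap is at (500,150). I'll zoom in on the target.

```bash
python3 - <<'E'
from h import *
w=pickle.load(open('w1.pkl','rb'));i=w['pixels'][120:220,300:390].astype(float)
i=np.clip(i*2.0,0,255).astype(np.uint8)
cv2.imwrite('pics/w1c.png',cv2.resize(i,None,fx=6,fy=6,interpolation=cv2.INTER_CUBIC))
E
```

```text
(no output)
```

View pics/w1c.png

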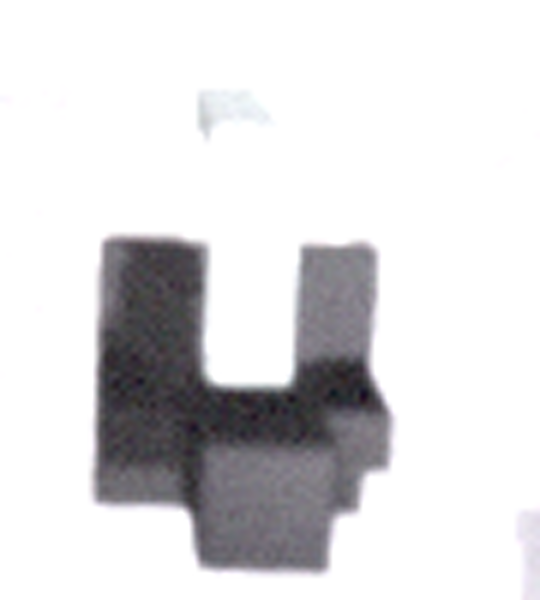

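The knob's top face is centred at crop (265,508), which is pixel (344.2,204.7). It is square and almost aligned with the image.

```bash
python3 - <<'E'
from h import *
np.set_printoptions(precision=4,suppress=True)
w=pickle.load(open('w1.pkl','rb'));a=shot('scene');b=shot('side')
C=[(200,448),(333,448),(328,570),(198,568)];C=[(300+x/6,120+y/6) for x,y in C]
q=np.array([atz(w,p,.184) for p in C]);print(q,q.mean(0))
for i in range(4):
    d=q[(i+1)%4]-q[i];print(np.linalg.norm(d),np.degrees(np.arctan2(d[1],d[0])))
m=np.mean(C,0);print('tri',tri([(w,m),(a,(341.2,135.5)),(b,(313.6,261.4))]))
E
```

```text
[[0.5287 0.2932 0.184 ]
 [0.5262 0.2715 0.184 ]
 [0.5051 0.2742 0.184 ]
 [0.508  0.2957 0.184 ]] [0.517  0.2836 0.184 ]
0.02178529012831268 -96.7882464344697
0.021208727049929297 172.8796068360623
0.021710318442663887 82.28174523155722
0.020856039415135613 -6.912188898716589
tri [0.5157 0.2812 0.1825]
```

Emit:
jog_arm(moves=[[[-1, 1.4, 0], 0, 7], [[-1, 1.35, 1], 0, 7], [[0, 0, 3], 0, 7], [[0, 0, 4], 0, 7], [[0, 0, 3], 0, 7], [[0, 0, 1.6], 0, 7], [[0, 0, 0.8], 0, 7], [[0, 0, 0], 0, 7], [[0, 0, 0], 0, 7]], newtons=10)

```text
time_s: 3.92
tcp_pos: [0.5159, 0.2841, 0.1617]
eef_rot: [-179.9, -0.1, -6.6]
contact_force: [0.4, -0.5, -0.1]
gripper_width: 0.0702
gripper_force: 0.0
```

```bash
python3 - <<'E'
from h import *
w=shot('wrist');print(get_state()['tcp_pos']);cv2.imwrite('pics/w2.png',np.clip(w['pixels'].astype(float)*1.5,0,255).astype(np.uint8))
E
```

```text
[0.51582211 0.28411416 0.1616286 ]
```

View pics/w2.png

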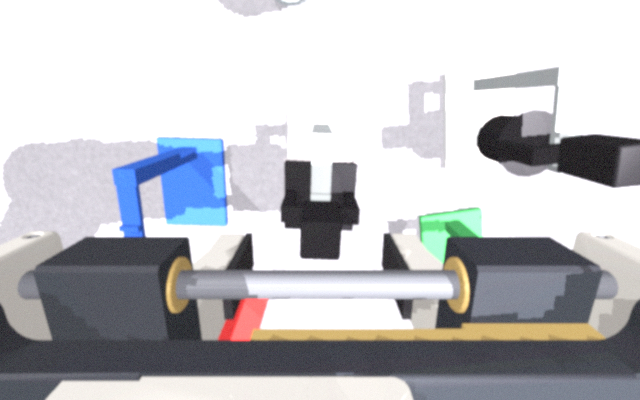

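The knob (302–340, 205–258) sits centred between the fingers. I'll go down 12 mm and close.

Emit:
jog_arm(moves=[[[0, 0, 0.8], 0, 7], [[0, 0, 0.4], 0, 5], [[0, 0, 0], 0, 2], [[0, 0, 0], 0, 1], [[0, 0, 0], 0, 1], [[0, 0, 0], 0, 1], [[0, 0, 0], 0, 1], [[0, 0, 0], 0, 1]], newtons=40)

```text
time_s: 4.97
tcp_pos: [0.5154, 0.2836, 0.1487]
eef_rot: [180.0, -0.0, -6.6]
contact_force: [-0.1, -1.5, -0.2]
gripper_width: 0.0231
gripper_force: 39.9
```

Emit:
jog_arm(moves=[[[0, 0, -0.6], 0, 1], [[0, 0, -0.7], 0, 1], [[0, 0, -0.5], 0, 1], [[0, 0, 0], 0, 1], [[-0.6, 0, 0], 0, 1], [[-1.2, 0, 0], 0, 1], [[-1.5, 0, 0], 0, 1], [[-1.5, 0, 0], 0, 1], [[-1.2, 0, 0], 0, 1], [[-0.8, 0, 0], 0, 1], [[0, 0, 0], 0, 1], [[0, 0, 0], 0, 1]])

```text
time_s: 6.48
tcp_pos: [0.448, 0.2917, 0.1666]
eef_rot: [-180.0, -0.0, -6.6]
contact_force: [-0.5, 0.4, -2.8]
gripper_width: 0.023
gripper_force: 39.9
```

Emit:
jog_arm(moves=[[[0, 0, -2], 0, 1], [[0, 0, -4], 0, 1], [[0, 1.5, -4], 0, 1], [[0, 3.0, -3], 0, 1], [[0, 4.5, -0.5], 0, 1], [[0, 4.5, 0], 0, 1], [[0.3, 4.5, 0], 0, 1], [[0.3, 4.5, 0], 0, 1], [[0.4, 4.5, 0], 0, 1], [[0.4, 4.5, 0], 0, 1], [[0.4, 4.5, 0], 0, 1], [[0.4, 4.5, 0], 0, 1]])

```text
time_s: 7.98
tcp_pos: [0.4227, -0.115, 0.3018]
eef_rot: [-180.0, -0.0, -6.7]
contact_force: [0.5, 0.6, -2.0]
gripper_width: 0.0232
gripper_force: 39.9
```

Emit:
jog_arm(moves=[[[0.4, 4.5, 0], 0, 1], [[0.2, 4, 0], 0, 1], [[0.2, 2.5, 0], 0, 1], [[0, 1.2, 0], 0, 1], [[0, 0, 0], 0, 1], [[0, 0, 0], 0, 1]])

```text
time_s: 8.72
tcp_pos: [0.4167, -0.2349, 0.3015]
eef_rot: [-180.0, -0.0, -6.6]
contact_force: [-0.1, 1.3, -2.4]
gripper_width: 0.0231
gripper_force: 39.9
```

```bash
python3 - <<'E'
from h import *
np.set_printoptions(precision=4,suppress=True)
s=get_state();w=shot('wrist');print(s['tcp_pos'],s['eef_rot'],s['qd'],s['contact_force'])
pickle.dump(w,open('w3.pkl','wb'));cv2.imwrite('pics/w3.png',w['pixels'])
for t in ['collar','plunger','tile_cap']:
    for r in regions_of(w,t): print(t,r['confidence'],r['pixel'],r['pixels'].sum())
print(proj(w,[.517,-.235,.1]))
E
```

```text
[ 0.4167 -0.2349  0.3015] [-179.9877   -0.0012   -6.6422] [ 0.6633 -0.2397 -0.0694  0.1269 -0.062   0.1953] [-0.1489  1.3265 -2.4477]
collar 0.94 [297.0, 79.5] 797
plunger 0.76 [305.3, 84.1] 235
tile_cap 0.81 [317.8, 207.0] 7216
tile_cap 0.34 [308.4, 79.9] 209
[308.4608  81.7231]
```

View pics/w3.png

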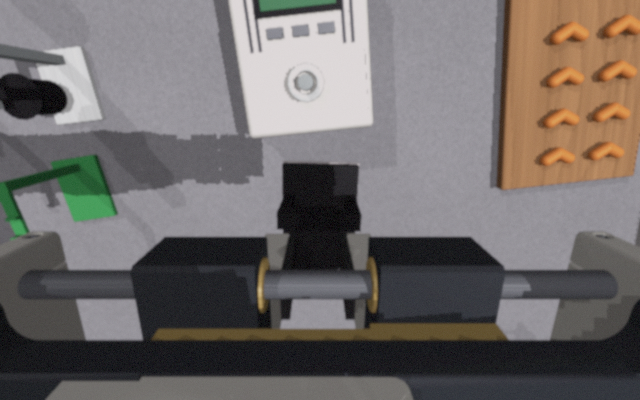

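Collar ring is at about (304,82) and the plate's far edge runs (284,165)–(358,166). I'll fit both.

```bash
python3 - <<'E'
from h import *
np.set_printoptions(precision=4,suppress=True)
w=pickle.load(open('w3.pkl','rb'));g=cv2.cvtColor(w['pixels'],cv2.COLOR_BGR2GRAY)
h=cv2.HoughCircles(cv2.resize(g[50:115,270:345],None,fx=4,fy=4,interpolation=cv2.INTER_CUBIC),cv2.HOUGH_GRADIENT,1.5,10,param1=80,param2=25,minRadius=20,maxRadius=100)
for x,y,r in h[0][:8]:
    p=(270+x/4-.375,50+y/4-.375);z=.092 if r>55 else .106;print(p,r/4,atz(w,p,z))
i=np.hstack([w['pixels'][45:120,260:350].astype(float),np.clip(w['pixels'][150:225,275:365].astype(float)*2.5,0,255)]).astype(np.uint8)
cv2.imwrite('pics/w3c.png',cv2.resize(i,None,fx=4.4,fy=4.4,interpolation=cv2.INTER_CUBIC))
T=tcpT(get_state())
for z in (-.0667+.012,-.0667):
  for y in (-.03,.03):
    print(y,z,proj(w,(T@[.03,y,-z,1])[:3]))
E
```

```text
(np.float32(305.0625), np.float32(81.6875)) 11.487499 [ 0.5171 -0.2313  0.106 ]
(np.float32(302.4375), np.float32(82.0625)) 9.3875 [ 0.5171 -0.2283  0.106 ]
(np.float32(306.9375), np.float32(84.6875)) 13.8125 [ 0.5144 -0.2326  0.092 ]
(np.float32(305.8125), np.float32(79.0625)) 9.05 [ 0.5198 -0.2325  0.106 ]
(np.float32(304.3125), np.float32(84.3125)) 11.825001 [ 0.5144 -0.2301  0.106 ]
(np.float32(300.1875), np.float32(83.1875)) 7.25 [ 0.5162 -0.2256  0.106 ]
(np.float32(308.8125), np.float32(80.1875)) 7.5875 [ 0.5182 -0.2357  0.106 ]
-0.03 -0.0547 [279.9342 165.6394]
0.03 -0.0547 [357.4618 165.5263]
-0.03 -0.0667 [281.6104 162.7805]
0.03 -0.0667 [355.6767 162.6718]
```

View pics/w3c.png

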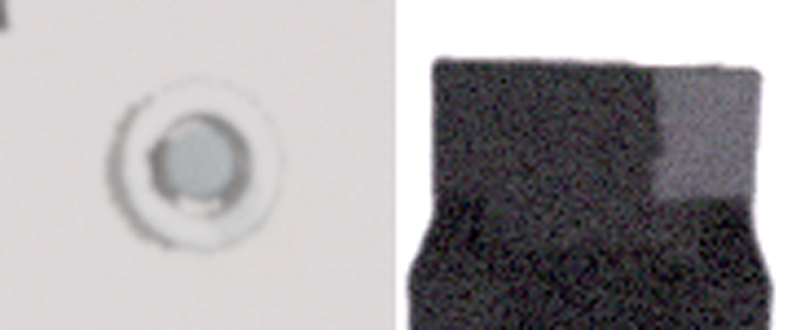

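Emit:
jog_arm(moves=[[[1, -0.1, 0], 0, 1], [[2, -0.3, 0], 0, 1], [[2.5, -0.4, 1], 0, 1], [[2.5, -0.4, 2.5], 0, 1], [[1.5, -0.3, 3], 0, 1], [[0.5, -0.1, 2.5], 0, 1], [[0, 0, 1.5], 0, 1], [[0, 0, 0.6], 0, 1], [[0, 0, 0], 0, 1], [[0, 0, 0], 0, 1]])

```text
time_s: 10.18
tcp_pos: [0.5183, -0.2312, 0.1918]
eef_rot: [180.0, -0.1, -6.6]
contact_force: [-0.0, 0.7, -2.2]
gripper_width: 0.0231
gripper_force: 39.9
```

```bash
python3 - <<'E'
from h import *
np.set_printoptions(precision=4,suppress=True)
s=get_state();print(s['tcp_pos'],s['contact_force'])
T=tcpT(s);o=[]
for n,(x,y) in {'scene':(190,215),'side':(280,75)}.items():
    c=shot(n);v=c['pixels'].copy();S=4
    v=cv2.resize(v[y:y+90,x:x+100],None,fx=S,fy=S,interpolation=cv2.INTER_CUBIC)
    v=np.clip(v.astype(float)*1.3,0,255).astype(np.uint8)
    for z in (.0667,.0547):
        P=[proj(c,(T@[a,b,z,1])[:3]) for a,b in ((.03,.03),(.03,-.03),(-.03,-.03),(-.03,.03))]
        P=((np.array(P)-[x,y]+.5)*S).astype(np.int32);cv2.polylines(v,[P],True,(0,0,255),1)
    for R_,z in ((.022,.092),(.022,.08)):
        P=[proj(c,[.518+R_*np.cos(t),-.2305+R_*np.sin(t),z]) for t in np.linspace(0,6.28,40)]
        P=((np.array(P)-[x,y]+.5)*S).astype(np.int32);cv2.polylines(v,[P],True,(0,255,0),1)
    o.append(v)
cv2.imwrite('pics/chk.png',np.hstack(o))
E
```

```text
[ 0.5183 -0.2312  0.1918] [-0.0469  0.7081 -2.2322]
```

View pics/chk.png

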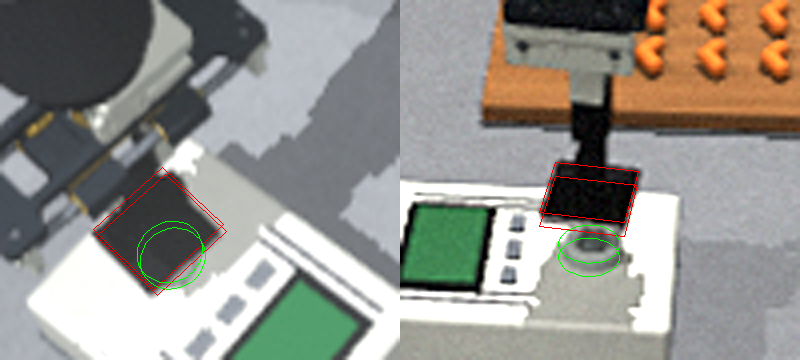

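The plate sits over the port in both views, within about 2 mm. I'll press down gently.

Emit:
jog_arm(moves=[[[0, 0, 0.8], 0, 1], [[0, 0, 0.8], 0, 1], [[0, 0, 0.4], 0, 1], [[0, 0, 0.3], 0, 1], [[0, 0, 0.3], 0, 1], [[0, 0, 0.2], 0, 1], [[0, 0, 0], 0, 1], [[0, 0, 0], 0, 1]], newtons=50)

```text
time_s: 11.28
tcp_pos: [0.5181, -0.2312, 0.163]
eef_rot: [180.0, -0.0, -6.6]
contact_force: [-0.4, 0.6, 5.5]
gripper_width: 0.0225
gripper_force: 49.9
```

Emit:
jog_arm(moves=[[[0, 0, 0.2], 0, 1], [[0, 0, 0.1], 0, 1], [[0, 0, 0.05], 0, 1], [[0, 0, 0], 0, 1], [[0, 0, 0], 0, 1]])

```text
time_s: 11.9
tcp_pos: [0.5182, -0.2313, 0.1598]
eef_rot: [180.0, -0.1, -6.6]
contact_force: [-0.9, 0.4, 7.0]
gripper_width: 0.0228
gripper_force: 49.9
```

Emit:
jog_arm(moves=[[[0, 0, 0.05], 0, 1], [[0, 0, 0.05], 0, 1], [[0, 0, 0], 0, 1], [[0, 0, 0], 0, 1]])

```text
time_s: 12.4
tcp_pos: [0.5183, -0.2313, 0.1589]
eef_rot: [180.0, -0.1, -6.6]
contact_force: [0.6, -0.6, 6.1]
gripper_width: 0.0226
gripper_force: 49.9
```

Emit:
jog_arm(moves=[[[0, 0, 0.05], 0, 1], [[0, 0, 0.05], 0, 1], [[0, 0, 0], 0, 1], [[0, 0, 0], 0, 1]])

```text
time_s: 12.9
tcp_pos: [0.5187, -0.2316, 0.1588]
eef_rot: [179.9, -0.2, -6.6]
contact_force: [-1.2, 0.4, 11.9]
gripper_width: 0.0229
gripper_force: 49.9
```

Now it meets the collar. I'll add some push.

Emit:
jog_arm(moves=[[[0, 0, 0.05], 0, 1], [[0, 0, 0.05], 0, 1], [[0, 0, 0], 0, 1], [[0, 0, 0], 0, 1]])

```text
time_s: 13.4
tcp_pos: [0.5192, -0.2319, 0.1588]
eef_rot: [179.9, -0.2, -6.6]
contact_force: [-1.9, 0.6, 17.0]
gripper_width: 0.0228
gripper_force: 49.9
```

```bash
python3 - <<'E'
from h import *
np.set_printoptions(precision=4,suppress=True)
rows=[];S=6;yaw=np.radians(-6.6)
for n,(x,y),q in (('scene',(205,250),(231,278)),('side',(305,105),(328.5,133))):
    c=shot(n);b=cv2.imread(f'pics/{n}0.png');X=atz(c,q,.102);print(n,X);r=[]
    for img in (b,c['pixels']):
        v=cv2.resize(img[y:y+48,x:x+58],None,fx=S,fy=S,interpolation=cv2.INTER_CUBIC)
        def dr(pts,col):
            P=((np.array([proj(c,p) for p in pts])-[x,y]+.5)*S).astype(np.int32);cv2.polylines(v,[P],True,col,1)
        if img is b:
            for z in (.08,.092): dr([[X[0]+.022*np.cos(t),X[1]+.022*np.sin(t),z] for t in np.linspace(0,6.28,40)],(0,160,0))
            dr([[X[0]+.009*np.cos(t),X[1]+.009*np.sin(t),.106] for t in np.linspace(0,6.28,40)],(255,0,0))
        else:
            for z in (.092,.104):
                dr([[X[0]+a*np.cos(yaw)-d*np.sin(yaw),X[1]+a*np.sin(yaw)+d*np.cos(yaw),z] for a,d in ((.03,.03),(.03,-.03),(-.03,-.03),(-.03,.03))],(0,0,255))
        r.append(v)
    rows.append(np.hstack(r))
cv2.imwrite('pics/fin.png',np.vstack(rows))
s=get_state();print(s['tcp_pos'],s['eef_rot'],s['contact_force'],s['moment'])
E
```

```text
scene [ 0.5209 -0.2353  0.102 ]
side [ 0.5132 -0.2293  0.102 ]
[ 0.5192 -0.2318  0.1588] [179.9166  -0.2249  -6.6049] [-3.3546  0.8937 18.1181] [ 0.4537  1.0084 -0.006 ]
```

View pics/fin.png

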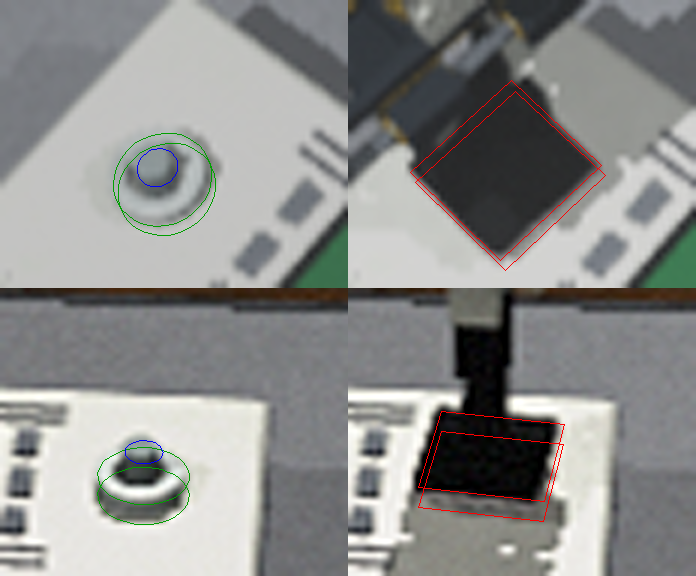

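The plate is centred on the port within about 2 mm in both views. It is level (0.2°) and stopped hard at the expected height, with about 10 N on the collar. I'll hand it in.

```bash
python3 -c "
from plant import close_job;print(close_job())"
```

```text
the job is handed in; nothing more can be done
None
```

I handed the job in with the tile cap still gripped and pressed level on the meter's collar, about 10 N by my estimate and within about 2 mm of centre; the hand-in returned no verdict.

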